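# Hook a battery canister out of the inclined charging silo

### The arm

A 7-joint arm with a two-finger parallel gripper is mounted at the origin on the work surface. World frame = base frame: x ahead of the robot, y to its left, z up, the work surface at z = 0. Lengths are in m, angles in rad, forces in N, time in s.
With the tool pointing down it reaches from about 0.425 to 0.875 m from the base axis. Payload 4.7 kg.
Tool frame: the origin (TCP) lies at the very end of the fingers, on their centre line; the grasp point (between the pads) lies 19 mm behind it; x points along the fingers, z is the direction in which the jaws open and shut, and the axes are right-handed (so a half turn about x gives the same grasp; the last joint's range is limited). The gripper opens to 85 mm and grips with 20 to 120 N. Pads are 22 mm wide; open, the fingers measure 114 mm over their backs; the gripper's body (76 mm by 85 mm) begins 54 mm behind the grasp point. The pads swing forward as they close: fully open they stand 13 mm farther back than shut.
Start: joints at [-1.257, 0.321, -0.07, 1.45, 0.023, 1.371, -0.057], TCP at [0.192, 0.621, 0.231] pointing down, gripper open.
Joint ranges: [-2.86, 2.86], [-0.3, 2.09], [-1.38, 1.24], [0.06, 2.45], [-1.56, 4.7], [0.09, 2.05], [-2.69, 2.69]. Speed limits (rad/s): [2.57, 2.57, 3.14, 3.14, 3.14, 3.14, 3.14].

### API

Orientations are given as a unit quaternion [x, y, z, w].
In Python, from workcell import read_state, read_camera, sign_off gives the robot as it stands.
- The arm moves only by the tool jog_arm, never from a script. Its argument "series" is a list of rows, each an object with "xyz": the shift along the tool's x, y, z in mm, a list of three; "yaw": the turn about the tool's x in rad. A call has 1 to 8 rows; each row is the pose to reach, as a shift and turn from the pose measured when the call began, along the tool's axes at that moment; what a row does not reach only later rows make up. A row lasts 1/10 s, in which the tool goes at most 50 mm and 8.59 degrees, less where a joint would pass 70% of its speed; a pose out of reach is approached as far as the arm can. A call with a gripper value outside its range is refused whole. "hand" is the closure, from 0 (fully open) to 1 (shut), set as the call begins (left out, the last holds). The fingers move at their own pace and stop on an object; "force" is the grip in N (left out, the last holds). Time passes only in rows, so rows that repeat a pose let the fingers close. It gives the time, the measured TCP pose, the force and the opening at its end, in the units of the state.
- read_state(): the state, without advancing time (a new reading comes with each control period).
- read_camera(name): name is "scene" or "top"; returns a dict with "color" (480x640x3 uint8, red, green, blue), "z_map" (480x640 float32, m along the optical axis (not along the pixel's ray), 0 where there is no reading), "vfov" (degrees; the focal length in pixels is half the picture's height over the tangent of half this angle, whatever the lens; pixels are square), "cx", "cy" (the principal point, pixels), "pose" (4x4, takes a point from camera to world coordinates). Camera axes: x right, y down, z forward; pixel columns grow to the right and rows downward; lengths in m; the calibration is good to about 2 mm. A picture is of the moment at which its call begins.
- sign_off(): hands the job in, once; it reports no verdict.
The state is a dict: "clock": time; "qpos": joint angles; "qvel": joint speeds; "joint_efforts": joint torques, N m; "eef_pos": TCP position; "eef_rot": TCP orientation; "contact_force": force on the tool from outside, world axes, zero at the start; "moment": the same for the moment, N m; "finger_gap": finger opening in m.
Only numpy, scipy, OpenCV 4.12 (cv2) and the standard library are available. Lean on these libraries where they do the work, as an engineer would, in place of code of your own. Each camera call takes 0.05 s, during which the arm holds its last target. There are 200 camera calls.

### The job

The battery canister at the bottom of the inclined blue charging tube is done. Take the hook tool from its rack, catch the canister's orange bail with it, draw the canister out without dropping it or touching it with the gripper itself, stand it upright wholly on the round cork mat, unhook it, and hang the hook back in the rack. Leave the tape roll and the parts box where they are.

Things in the scene. Friction and masses are not known exactly. Their poses are not given: they have to be found in the camera images.
- silo: Fixed stand: black foot plate 210 x 150 x 12 mm (x from -95 to +115 mm), two aluminium cheek plates (outer faces 64 mm either side of the middle, 112 mm high) and the blue tube between them. Origin: on the bench under the plate. Its -x is the front, which the tube leans towards, roughly at the robot.
- tube: The blue open-topped tube fixed in the silo: outer diameter 102 mm, bore 92 mm, length 195 mm, floor 8 mm thick. Origin: centre of its closed bottom's outer face. Its z runs along the bore axis out of the mouth and leans 25 degrees from vertical towards the silo's front; its y is level; its x points to the upper (far) side of the bore.
- mouth (a point): Centre of the tube's open mouth, on the bore axis, 195 mm along the tube's z from the tube's origin; about 215 mm above the bench. Axes as the tube's.
- pack: Loose battery canister, 0.28 to 0.46 kg: black cylinder with yellow band, diameter 80 mm, height 62 mm, with a rigid upright orange bail. Origin: centre of its underside; z runs up its axis to the bail. It starts at the bottom of the bore, lying against the lower (tube -x) wall, so about 6 mm off the bore's axis, its axes like the tube's within a few degrees.
- pack_bar (a point): Middle of the bail's top bar: a straight round bar 6 mm thick, 52 mm long between the centres of its two 6 mm uprights, along the canister's y, centred 104 mm above the canister's underside (42 mm above its flat lid). At the start it lies about 83 mm below the mouth along the bore. Axes as the canister's.
- hook: Loose hook tool, 0.16 kg, 212 mm long: red square handle 24 x 24 mm (8 to 78 mm above the origin) on a steel collar 38 x 38 x 8 mm, below it a round steel shank 7.6 mm thick ending in a J that opens upwards (see hook_bend). Origin: centre of the collar's underside, on the shank's axis; z runs up the handle. Starts hanging upright in the rack, its +x along the rack's within 9 degrees.
- hook_grip (a point): Point on the hook tool's axis at mid handle, 45 mm above its origin, where to grip it. Axes as the hook's.
- hook_bend (a point): Point on the centre line of the J's foot, 10 mm along +x and 130 mm below the hook's origin. The foot, 7.6 mm thick, runs square from the shank along the hook's +x to the upturned tip, which stands 19.5 mm from the shank (centre to centre; 11.9 mm clear between) and ends 17.8 mm above the foot's centre line. Axes as the hook's.
- rack: Fixed tool rack: black foot plate 170 x 110 x 12 mm (x from -50 to +120 mm), an aluminium upright 80 mm behind the seat (+x side), and on top a plate 8 mm thick, 60 mm wide, with an 18 mm slot along x, open to -x: prongs end at x = -35 mm, blind end at +28 mm. The hook's shank stands in the slot, its collar resting on the plate. Origin: on the bench under the seat. Roughly, -x faces the robot.
- rack_seat (a point): Seat of the hook in the rack: on the plate's top, mid slot, 170 mm above the bench. The hook's origin starts within 7 mm of it along the slot. Axes as the rack's.
- mat: Fixed round cork mat, 170 mm across and 8 mm thick, the place for the canister. Origin: centre of its underside on the bench.
- tape: Bystander: white roll of tape lying flat, 104 mm across, 48 mm high. Origin: centre of its underside.
- partsbox: Bystander: grey open parts box with compartments, 110 x 150 x 40 mm. Origin: centre of its underside.
Mind the look-alikes: they are no part of the job. Leave any purple look-alike of the pack alone. What is shaped like the rack but pink is not meant.

How it is judged:
By the outcome, as a careful person would: the job done as asked, in the order asked, and still so for the second after the job is handed in, with the robot touching nothing.
It also fails if it takes over 67 s, if anything falls off the work surface, if the arm or the gripper's body presses on something with over 40 N, if the wrist force passes 120 N, or if a joint passes its speed limit or range.

## Working session

There is one attempt and no reset: what is moved stays moved. The work goes in short steps, Python scripts to look and compute and a tool call to move; the robot and the scene stay as the last step left them, time stands still between calls to the robot, and variables do not carry over. Pictures are saved under pics/ and viewed, on a budget of 10 in all, crops included, one or two more only if the job needs it, and the job is handed in when it is done.

Besides the shell and the picture viewer there is one more tool, called after "Emit:" as a command line: name --argument value ..., lists and objects as JSON in quotes. jog_arm: Moves the arm, as the interface text tells. Its arguments: {"type":"object","properties":{"series":{"type":"array"},"hand":{"type":"number"},"force":{"type":"number"}},"required":["series"]}

```bash
ls; mkdir -p pics; cat > h.py <<'E'
import numpy as np, cv2
from workcell import read_state, read_camera, sign_off
from scipy.spatial.transform import Rotation as R
def cam(n):
    c=read_camera(n); f=240/np.tan(np.radians(c['vfov'])/2); c['f']=f
    v,u=np.mgrid[0:480,0:640]; z=c['z_map']
    p=np.stack([(u-c['cx'])/f*z,(v-c['cy'])/f*z,z],-1)
    c['pts']=p@c['pose'][:3,:3].T+c['pose'][:3,3]; return c
def save(c,n): cv2.imwrite(n,c['color'][:,:,::-1])
def proj(c,P):
    q=(np.atleast_2d(P)-c['pose'][:3,3])@c['pose'][:3,:3]
    return q[:,:2]/q[:,2:]*c['f']+[c['cx'],c['cy']]
E
python3 - <<'E'
from h import *
import pickle
a=cam('scene');b=cam('top')
pickle.dump((a,b),open('c0.pkl','wb'))
save(a,'pics/s0.png');save(b,'pics/t0.png')
for c in(a,b):print(c['pose'].round(3),c['f'],c['cx'],c['cy'],(c['z_map']==0).mean())
s=read_state();print(s);print(R.from_quat(s['eef_rot']).as_matrix().round(3))
E
```

```text
pics
[[-0.48   0.641 -0.599  1.186]
 [ 0.878  0.355 -0.323  0.406]
 [ 0.005 -0.68  -0.733  0.899]
 [ 0.     0.     0.     1.   ]] 490.282945460058 313.49724289083025 241.5547712351201 0.003958333333333334
[[ 0.008 -0.996  0.094  0.468]
 [-1.    -0.007  0.005  0.058]
 [-0.004 -0.094 -0.996  1.337]
 [ 0.     0.     0.     1.   ]] 457.5649114396538 316.0006808331413 231.42459484148537 0.004065755208333333
{'clock': 0.1, 'qpos': array([-1.25691566,  0.32174181, -0.0700972 ,  1.45155131,  0.0225679 ,
        1.37081485, -0.05688197]), 'qvel': array([ 0.00373807, -0.00165193,  0.00016241, -0.00085816, -0.00104752,
        0.00119954, -0.00090887]), 'joint_efforts': array([-2.32651728e-04, -4.94878685e+01, -3.84162739e-01, -3.15205336e+01,
        1.29853448e-02,  7.49712170e-03, -2.73031560e-05]), 'eef_pos': array([0.19183594, 0.62053741, 0.23033841]), 'eef_rot': array([-0.42012265,  0.56952682,  0.41936399,  0.56856838]), 'contact_force': array([-0.35786735,  0.7702621 , -0.45059631]), 'moment': array([-0.02206704,  0.02778595,  0.03510516]), 'finger_gap': 0.08490779344257872}
[[-0.    -0.955  0.295]
 [-0.002  0.295  0.955]
 [-1.    -0.    -0.002]]
```

View pics/s0.png

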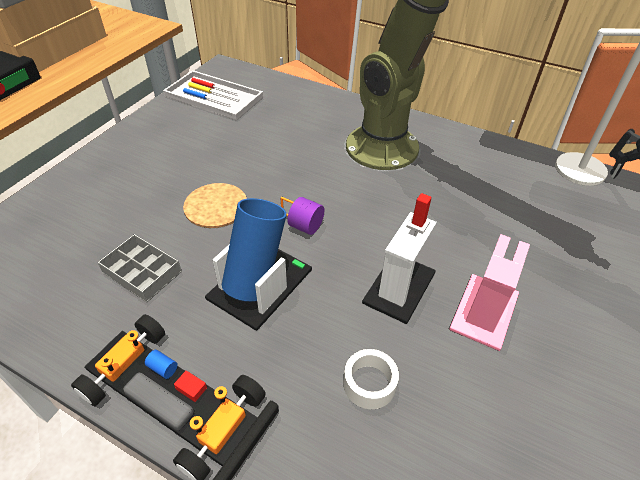

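View pics/t0.png

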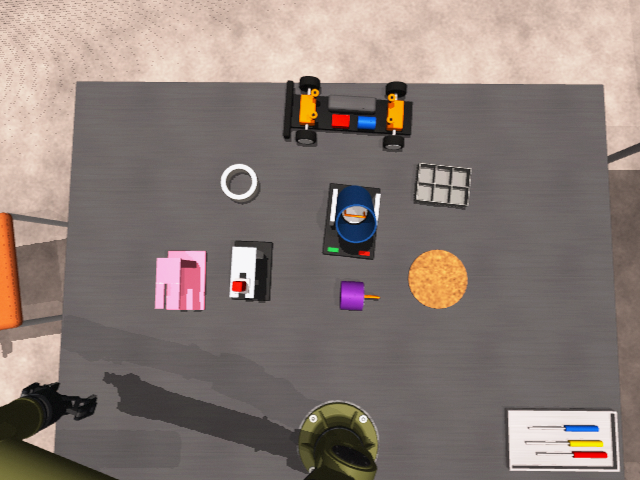

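The scene view shows the blue tube at (262,250), the white rack with red handle at (422,210), and the mat at (215,204). The look-alikes are the purple canister lying at (305,215) and the pink rack at (495,290). In the top view, the real pack's bail is inside the tube at about (355,213), the rack is at (250,270) with the handle at (238,287), and the mat is at (438,279). Next I'll measure all of these.

```bash
cat > m.py <<'E'
from h import *
import pickle
a,b=pickle.load(open('c0.pkl','rb'))
def cls(c):
    h=cv2.cvtColor(c['color'],cv2.COLOR_RGB2HSV).astype(int);return h[...,0],h[...,1],h[...,2]
for n,c in(('scene',a),('top',b)):
    H,S,V=cls(c);p=c['pts'];Z=p[...,2];X=p[...,0];Y=p[...,1]
    # mat
    m=(S>80)&(H>8)&(H<25)&(abs(Z-.008)<.006)&(X>.3)&(X<.6)
    q=p[m];
    if len(q)>50:
        (x,y),r=cv2.minEnclosingCircle(q[:,:2].astype(np.float32));print(n,'mat',m.sum(),x,y,r,np.median(q[:,2]))
    # red handle
    red=((H<6)|(H>174))&(S>150)&(Z>.17)&(Z<.27)&(X<.7)
    q=p[red];print(n,'handle',len(q),q.min(0).round(3),q.max(0).round(3))
    t=q[q[:,2]>q[:,2].max()-.004];print('  top',len(t),cv2.minAreaRect(t[:,:2].astype(np.float32)),np.median(t[:,2]))
    # rack plate top
    w=(S<50)&(V>120)&(abs(Z-.170)<.005)&(X<.62)&(X>.3)&(Y>.1)
    q=p[w];print(n,'plate',len(q),np.median(q[:,2]),cv2.minAreaRect(q[:,:2].astype(np.float32)))
    np.save(f'plate_{n}.npy',q)
    # cheeks top z=.112
    w=(S<50)&(V>120)&(Z>.107)&(Z<.117)&(X>.4)&(X<.75)&(abs(Y)<.15)
    q=p[w];print(n,'cheek',len(q))
    if len(q)>5:print(cv2.minAreaRect(q[:,:2].astype(np.float32)))
    # black foot plates
    f=(V<60)&(abs(Z-.012)<.006)&(X<.75)&(X>.3)
    k,l,st,ce=cv2.connectedComponentsWithStats(f.astype(np.uint8))
    for i in range(1,k):
        if st[i,4]>60:
            q=p[l==i];print(n,'foot',st[i],cv2.minAreaRect(q[:,:2].astype(np.float32)))
    # blue tube rim
    bl=(H>95)&(H<125)&(S>120)&(X<.75)&(X>.4)
    q=p[bl];print(n,'blue',len(q),q.min(0).round(3),q.max(0).round(3))
    o=(H>8)&(H<22)&(S>170)&(X>.4)&(X<.75)&(Z>.09)&(abs(Y)<.12)
    q=p[o];vv,uu=np.where(o);print(n,'orange',len(q),(q.min(0).round(3),q.max(0).round(3),uu.min(),uu.max(),vv.min(),vv.max()) if len(q) else '')
s=b['color'][170:270,300:420];cv2.imwrite('pics/crop_t0.png',np.hstack([cv2.resize(s[:,:,::-1],(480,400),interpolation=cv2.INTER_CUBIC)]))
k=b['color'][225:325,195:295];cv2.imwrite('pics/crop2.png',np.hstack([cv2.resize(s[:,:,::-1],(480,400),interpolation=2),cv2.resize(k[:,:,::-1],(320,400)[:1]+(400,),interpolation=2)]))
E
python3 m.py
```

```text
scene mat 2006 0.45787304639816284 -0.6248721480369568 0.6818059086799622 0.006384846239537001
scene handle 415 [0.429 0.241 0.177] [0.456 0.266 0.249]
  top 80 ((0.4419131577014923, 0.25284236669540405), (0.02167322486639023, 0.024499960243701935), 86.94609832763672) 0.24605447170319605
scene plate 2316 0.16814116907007293 ((0.4612731635570526, 0.345561146736145), (0.13696692883968353, 0.27230414748191833), 8.954737663269043)
scene cheek 314
((0.6526080965995789, -0.03776540607213974), (0.12999095022678375, 0.09097136557102203), 84.11817932128906)
scene foot [ 205  249  107   80 1772] ((0.6286616325378418, -0.03450186550617218), (0.1510336548089981, 0.2099791169166565), 83.79939270019531)
scene foot [ 362  262   73   60 1454] ((0.48362189531326294, 0.2519225478172302), (0.10943478345870972, 0.16962170600891113), 88.096435546875)
scene blue 4366 [ 0.551 -0.092  0.008] [0.723 0.018 0.236]
scene orange 0 
top mat 2643 0.4360266923904419 -0.2382282316684723 0.14087583124637604 0.009068985004870633
top handle 134 [0.428 0.236 0.176] [0.451 0.274 0.254]
  top 25 ((0.43902185559272766, 0.2
[... 546 characters left out ...]
63980103, -0.0988808423280716), (0.04172050952911377, 0.032473836094141006), 41.249874114990234)
top foot [235 241  22   5  95] ((0.557658851146698, 0.2685953378677368), (0.01225528959184885, 0.06187928467988968), 0.56418377161026)
top foot [260 242  13  47  89] ((0.4981282651424408, 0.19551895558834076), (0.13543035089969635, 0.03375687450170517), 12.093414306640625)
top foot [232 254  38  47 560] ((0.4588688313961029, 0.2519313395023346), (0.13242892920970917, 0.10742128640413284), 1.4536064863204956)
top blue 1533 [ 0.468 -0.087  0.008] [0.727 0.058 1.337]
top orange 62 (array([ 0.468, -0.073,  0.099]), array([0.643, 0.058, 1.337]), np.int64(3), np.int64(461), np.int64(96), np.int64(308))
```

View pics/crop2.png

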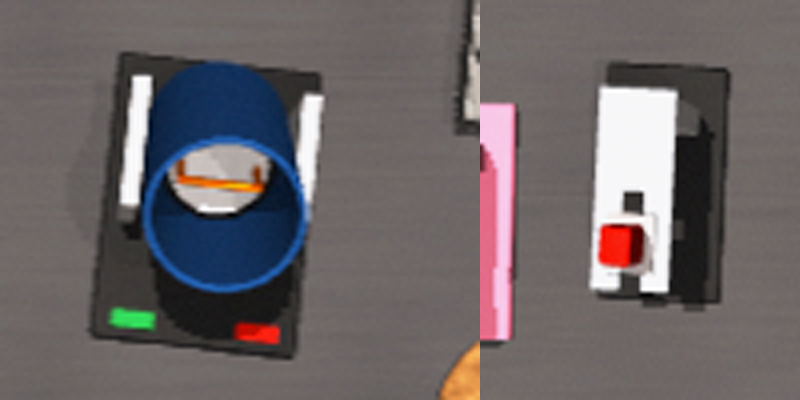

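The crop shows the orange bail on a grey lid inside the blue tube, at about (222,185) in the crop, which is top-view pixel (355,216). That is the real pack, as the look-alike is purple and lies outside. The white rack with the red handle is the real rack, as the other one is pink. Next I'll refine the numbers.

```bash
cat > m2.py <<'E'
from h import *
import pickle
a,b=pickle.load(open('c0.pkl','rb'))
def cast(c,uv,z):
    d=np.c_[(np.atleast_2d(uv)-[c['cx'],c['cy']])/c['f'],np.ones(len(np.atleast_2d(uv)))]@c['pose'][:3,:3].T
    o=c['pose'][:3,3];return o+d*((z-o[2])/d[:,2:])
def hsv(c): return cv2.cvtColor(c['color'],cv2.COLOR_RGB2HSV).astype(int).transpose(2,0,1)
def comp(m,u,v):
    k,l=cv2.connectedComponents(m.astype(np.uint8));return l==l[v,u]
for n,c,mu in(('scene',a,(215,204)),('top',b,(438,279))):
    H,S,V=hsv(c)
    m=comp((S>80)&(H>5)&(H<25),*mu);ct=cv2.findContours(m.astype(np.uint8),0,1)[0][0][:,0]
    g=cast(c,ct,.008);(x,y),r=cv2.minEnclosingCircle(g[:,:2].astype(np.float32));print(n,'mat',x,y,r)
    red=((H<6)|(H>174))&(S>150);hm=comp(red,*((422,210) if n=='scene' else (238,287)))
    ct=cv2.findContours(hm.astype(np.uint8),0,1)[0][0][:,0];print('red box',ct.min(0),ct.max(0))
    # rim plane fit: blue edge pts at top; find points within mouth band
    p=c['pts'];bl=comp((H>95)&(H<130)&(S>100),*((262,250) if n=='scene' else (345,235)))
    q=p[bl];print('blue',len(q),'zmax',np.sort(q[:,2])[-20:].mean())
    al=np.radians(-6);ex=np.array([np.cos(al),np.sin(al),0]);ey=np.array([-np.sin(al),np.cos(al),0])
    tz=-np.sin(np.radians(25))*ex+np.cos(np.radians(25))*np.array([0,0,1]);tx=np.cross(ey,tz)
    s=q@tz;top=np.sort(s)[-30:];print('rim s',top.round(3)[::6])
    r=q[s>np.median(top)-.004];Q=np.c_[r@tx,r@ey].astype(np.float32);(x,y),rr=cv2.minEnclosingCircle(Q);print('circle',len(r),x,y,rr,'mouth world',x*tx+y*ey+np.median(top)*tz)
H,S,V=hsv(b)
o=(H>8)&(H<25)&(S>150);o[:,:330]=0;o[:,385:]=0;o[:190]=0;o[240:]=0
vv,uu=np.where(o);print(np.c_[uu,vv,(b['pts'][o]*1000).round()].astype(int).tolist())
E
python3 m2.py
```

```text
scene mat 0.4651772975921631 -0.2821011543273926 0.08820308744907379
red box [412 193] [430 226]
blue 4415 zmax 0.8993382523257486
rim s [-0.057 -0.057  0.334  0.334  0.334]
circle 20 1.410702109336853 0.5278513431549072 9.999999747378752e-05 mouth world [1.18611521 0.40609316 0.89933824]
top mat 0.4591759145259857 -0.2880622148513794 0.08657342940568924
red box [232 281] [245 291]
blue 1561 zmax 0.7325780599367232
rim s [-0.053 -0.053 -0.052 -0.05   1.018]
circle 125 0.7824018597602844 0.058383822441101074 0.20509155094623566 mouth world [ 0.73311216 -0.01834778  0.28365602]
[[345, 210, 643, -15, 105], [344, 211, 641, -12, 101], [345, 211, 639, -14, 118], [344, 212, 639, -13, 96], [345, 212, 635, -14, 126], [364, 212, 638, -66, 107], [344, 213, 636, -13, 97], [345, 213, 631, -13, 137], [363, 213, 636, -64, 103], [364, 213, 634, -65, 117], [345, 214, 628, -13, 139], [346, 214, 627, -15, 144], [347, 214, 628, -18, 140], [348, 214, 627, -21, 143], [349, 214, 627, -23, 142], [350, 214, 627, -26, 143], [364, 214, 630, -64, 127], [345, 215, 625, -13, 142], [346, 215, 625, -15, 142], [347,
[... 399 characters left out ...]
 [350, 216, 622, -26, 142], [351, 216, 622, -29, 142], [352, 216, 622, -31, 142], [353, 216, 622, -34, 142], [354, 216, 622, -36, 144], [355, 216, 623, -39, 139], [356, 216, 623, -42, 139], [357, 216, 622, -44, 144], [358, 216, 622, -47, 143], [359, 216, 622, -50, 142], [360, 216, 623, -53, 140], [361, 216, 623, -56, 135], [362, 216, 623, -58, 138], [363, 216, 622, -60, 141], [364, 216, 623, -63, 138], [365, 216, 623, -66, 138], [366, 216, 628, -73, 99], [358, 217, 620, -47, 139], [359, 217, 620, -50, 137], [360, 217, 619, -52, 143], [361, 217, 620, -55, 139], [362, 217, 620, -58, 136], [363, 217, 620, -61, 137], [364, 217, 620, -63, 143], [365, 217, 620, -66, 141], [366, 217, 625, -73, 98]]
```

```bash
cat >> h.py <<'E'
def go(tgt,hx=None,s=None):
    """shift in tool mm and yaw to bring TCP to tgt with hook +x (tool z -90deg) at world yaw hx deg"""
    s=s or read_state(); M=R.from_quat(s['eef_rot']).as_matrix()
    d=M.T@(np.array(tgt)-s['eef_pos'])*1000; cur=np.degrees(np.arctan2(M[1,2],M[0,2]))-90
    y=0 if hx is None else -np.radians((hx-cur+180)%360-180)
    print('shift',d.round(1),'yaw',round(y,3),'| pos',s['eef_pos'].round(4),'hx',round(cur,2),'tilt',M[:2,0].round(4),'t',round(s['clock'],2),'F',s['contact_force'].round(1),'gap',round(s['finger_gap'],4),'q',s['qpos'].round(2))
E
python3 -c "
from h import *
go((.4405,.25,.30),-3)"
```

```text
shift [ -69.2 -347.  -280.7] yaw -0.247 | pos [0.1918 0.6205 0.2303] hx -17.17 tilt [-0.0005 -0.0017] t 0.1 F [-0.4  0.8 -0.5] gap 0.0849 q [-1.26  0.32 -0.07  1.45  0.02  1.37 -0.06]
```

Emit:
jog_arm --series '[{"xyz": [-45, 0, 0], "yaw": 0}, {"xyz": [-70, -30, -24], "yaw": -0.05}, {"xyz": [-70, -69, -56], "yaw": -0.1}, {"xyz": [-70, -108, -88], "yaw": -0.15}, {"xyz": [-70, -147, -119], "yaw": -0.2}, {"xyz": [-70, -186, -150], "yaw": -0.247}, {"xyz": [-70, -225, -182], "yaw": -0.247}, {"xyz": [-70, -264, -213], "yaw": -0.247}]' --hand 0 --force 90

```text
clock: 0.9
eef_pos: [0.3814, 0.3378, 0.3005]
eef_rot: [-0.487, 0.514, 0.486, 0.512]
contact_force: [1.4, 0.3, 1.1]
finger_gap: 0.0852
```

```bash
python3 -c "
from h import *
go((.4405,.25,.30),-3)"
```

```text
shift [  0.6 -63.6 -84.5] yaw -0.0 | pos [0.3814 0.3378 0.3005] hx -3.02 tilt [-0.0006 -0.0017] t 0.9 F [1.4 0.3 1.1] gap 0.0852 q [-0.91 -0.01  0.13  1.69  0.    1.46  0.74]
```

Emit:
jog_arm --series '[{"xyz": [0, -30, -40], "yaw": 0}, {"xyz": [0, -58, -77], "yaw": 0}, {"xyz": [0, -64, -85], "yaw": 0}, {"xyz": [0, -64, -85], "yaw": 0}]'

```text
clock: 1.3
eef_pos: [0.4419, 0.2474, 0.3004]
eef_rot: [-0.486, 0.515, 0.485, 0.513]
contact_force: [-0.8, 0.4, 0.1]
finger_gap: 0.0852
```

```bash
python3 - <<'E'
from h import *
go((.4405,.25,.196),-3)
c=cam('scene');b=cam('top')
k=c['color'][90:240,340:500];k2=b['color'][210:330,180:300]
cv2.imwrite('pics/g1.png',np.hstack([cv2.resize(k[:,:,::-1],(400,375)),cv2.resize(k2[:,:,::-1],(375,375))]))
E
```

```text
shift [104.4   1.4   2.8] yaw -0.005 | pos [0.4419 0.2474 0.3004] hx -3.31 tilt [-0.001  -0.0019] t 1.3 F [-0.8  0.4  0.1] gap 0.0852 q [-0.8  -0.02  0.24  1.7   0.    1.46  0.95]
```

View pics/g1.png

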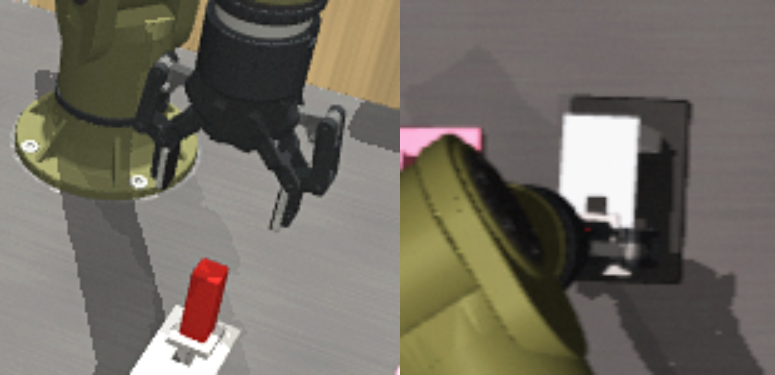

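The handle, at crop (205,300), is between the open fingers and square to them. I'll descend and grip.

Emit:
jog_arm --series '[{"xyz": [20, 1.4, 2.8], "yaw": 0}, {"xyz": [55, 1.4, 2.8], "yaw": 0}, {"xyz": [85, 1.4, 2.8], "yaw": 0}, {"xyz": [104, 1.4, 2.8], "yaw": 0}, {"xyz": [104, 1.4, 2.8], "yaw": 0}]'

```text
clock: 1.9
eef_pos: [0.4352, 0.2548, 0.193]
eef_rot: [-0.488, 0.515, 0.489, 0.509]
contact_force: [-1.6, -0.4, 0.9]
finger_gap: 0.0854
```

Emit:
jog_arm --series '[{"xyz": [0, 0, 0], "yaw": 0}, {"xyz": [0, 0, 0], "yaw": 0}, {"xyz": [0, 0, 0], "yaw": 0}, {"xyz": [0, 0, 0], "yaw": 0}, {"xyz": [0, 0, 0], "yaw": 0}, {"xyz": [0, 0, 0], "yaw": 0}]' --hand 1 --force 100

```text
clock: 2.5
eef_pos: [0.4357, 0.2549, 0.1941]
eef_rot: [-0.488, 0.514, 0.489, 0.509]
contact_force: [-1.7, -0.1, 4.6]
finger_gap: 0.023
```

```bash
python3 - <<'E'
from h import *
go((.36,.254,.21))
E
```

```text
shift [-15.5  75.6  -4.5] yaw 0 | pos [0.4357 0.2549 0.1941] hx -2.69 tilt [-0.006  -0.0037] t 2.5 F [-1.7 -0.1  4.6] gap 0.023 q [-0.8   0.04  0.23  1.86 -0.01  1.25  0.95]
```

Emit:
jog_arm --series '[{"xyz": [-6, 0, 0], "yaw": 0}, {"xyz": [-12, 0, 0], "yaw": 0}, {"xyz": [-12, 0, 0], "yaw": 0}, {"xyz": [-12, 0, 0], "yaw": 0}]'

```text
clock: 2.9
eef_pos: [0.4357, 0.255, 0.206]
eef_rot: [-0.488, 0.514, 0.489, 0.509]
contact_force: [-0.1, 0.0, -1.6]
finger_gap: 0.0229
```

```bash
python3 - <<'E'
from h import *
go((.36,.254,.21))
c=cam('scene')
k=c['color'][120:330,340:500];cv2.imwrite('pics/g2.png',cv2.resize(k[:,:,::-1],(456,600),interpolation=2))
E
```

```text
shift [-3.5 75.6 -4.6] yaw 0 | pos [0.4357 0.255  0.206 ] hx -2.69 tilt [-0.006  -0.0037] t 2.9 F [-0.1  0.  -1.6] gap 0.0229 q [-0.81  0.03  0.23  1.84 -0.01  1.28  0.95]
```

View pics/g2.png

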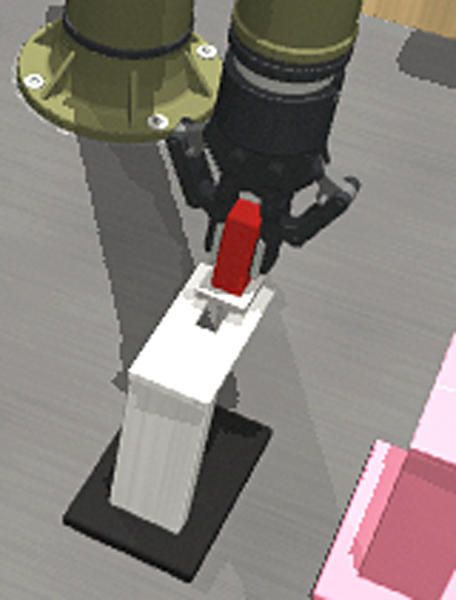

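Emit:
jog_arm --series '[{"xyz": [0, 15, 0], "yaw": 0}, {"xyz": [0, 40, 0], "yaw": 0}, {"xyz": [0, 62, 0], "yaw": 0}, {"xyz": [0, 66, 0], "yaw": 0}, {"xyz": [0, 66, 0], "yaw": 0}]'

```text
clock: 3.45
eef_pos: [0.3688, 0.2582, 0.2063]
eef_rot: [-0.488, 0.514, 0.489, 0.509]
contact_force: [-0.8, 1.2, -2.0]
finger_gap: 0.0231
```

Emit:
jog_arm --series '[{"xyz": [-30, 0, 0], "yaw": 0}, {"xyz": [-75, 0, 0], "yaw": 0}, {"xyz": [-120, 0, 0], "yaw": 0}, {"xyz": [-160, 0, 0], "yaw": 0}, {"xyz": [-195, -10, 0], "yaw": 0}, {"xyz": [-205, -50, 0], "yaw": 0}, {"xyz": [-205, -66, 0], "yaw": 0}, {"xyz": [-205, -66, 0], "yaw": 0}]'

```text
clock: 4.25
eef_pos: [0.4385, 0.2547, 0.4096]
eef_rot: [-0.487, 0.515, 0.487, 0.509]
contact_force: [-0.4, -0.6, -1.9]
finger_gap: 0.0228
```

```bash
python3 - <<'E'
from h import *
go((.5,0,.45),-98)
c=cam('scene');b=cam('top')
import pickle;pickle.dump((c,b),open('c1.pkl','wb'))
k=c['color'][60:260,340:540];k2=b['color'][210:330,180:300]
cv2.imwrite('pics/g3.png',np.hstack([cv2.resize(k[:,:,::-1],(400,400)),cv2.resize(k2[:,:,::-1],(400,400))]))
E
```

```text
shift [ -39.3  -73.9 -251.5] yaw 1.661 | pos [0.4385 0.2547 0.4096] hx -2.86 tilt [-0.0067 -0.0059] t 4.25 F [-0.4 -0.6 -1.9] gap 0.0228 q [-0.82 -0.01  0.24  1.48  0.    1.68  0.94]
```

View pics/g3.png

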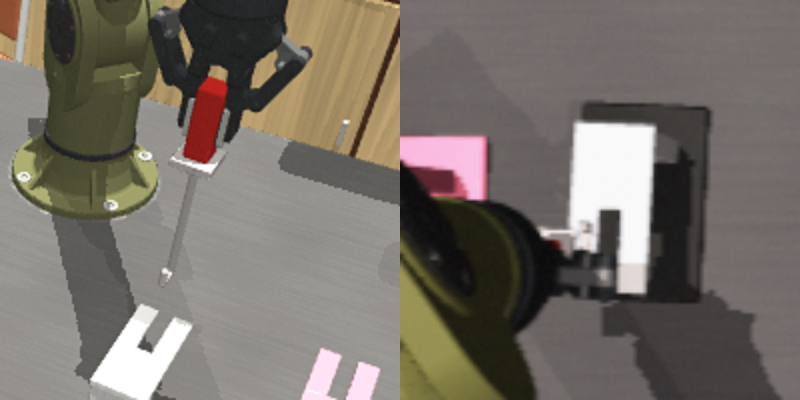

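The picture shows the hook hanging straight in the jaws, with collar at crop (198,160) and the J at (165,275), clear above the rack slot. Next I'll measure where the shank and J sit relative to the TCP, in the scene camera's frame.

```bash
cat > hk.py <<'E'
from h import *
def hook(c,s):
    T=s['eef_pos'];p=c['pts'];d=p-T;near=(np.hypot(d[...,0],d[...,1])<.045)
    H,S,V=cv2.cvtColor(c['color'],cv2.COLOR_RGB2HSV).astype(int).transpose(2,0,1)
    vd=T-c['pose'][:3,3];vd[2]=0;vd/=np.linalg.norm(vd)
    for lo,hi in((-.07,-.04),(-.1,-.07),(-.13,-.1),(-.150,-.13),(-.165,-.15)):
        q=p[near&(d[...,2]>lo)&(d[...,2]<hi)]
        if len(q): print(lo,hi,len(q),'shank ctr-TCP mm',((np.median(q,0)+vd*.003-T)*1000).round(1))
    red=near&((H<6)|(H>174))&(S>150)&(d[...,2]>-.03);q=p[red];t=q[q[:,2]>q[:,2].max()-.004]
    print('handle top',((np.array(cv2.minAreaRect(t[:,:2].astype(np.float32))[0])-T[:2])*1000).round(1),cv2.minAreaRect(t[:,:2].astype(np.float32))[1:],'ztop-T',(q[:,2].max()-T[2])*1000)
    w=near&(S<60)&(V>140)&(d[...,2]<-.012)&(d[...,2]>-.024);q=p[w]
    if len(q)>5:
        r=cv2.minAreaRect(q[:,:2].astype(np.float32));print('collar',len(q),((np.array(r[0])-T[:2])*1000).round(1),r[1:],np.median(q[:,2])-T[2])
    lo=near&(d[...,2]<-.12)&(d[...,2]>-.18);q=p[lo];print('lowest',((np.sort(q[:,2])[:5]-T[2])*1000).round(1));
    r=q[d[lo][:,2]<-.137];print('J pts range',((r-T)*1000).min(0).round(1),((r-T)*1000).max(0).round(1))
if __name__=='__main__':
    import pickle
    c,b=pickle.load(open('c1.pkl','rb'));hook(c,read_state())
E
python3 hk.py
```

```text
-0.07 -0.04 57 shank ctr-TCP mm [  7.9  -0.6 -55.7]
-0.1 -0.07 52 shank ctr-TCP mm [  7.6  -1.3 -84.9]
-0.13 -0.1 52 shank ctr-TCP mm [   7.7   -1.6 -114.3]
-0.15 -0.13 54 shank ctr-TCP mm [   9.4   -2.4 -140.3]
-0.165 -0.15 24 shank ctr-TCP mm [  19.6   -1.2 -153.3]
handle top [ 9.3 -0. ] ((0.026401424780488014, 0.021944556385278702), 11.542591094970703) ztop-T 53.77138875711468
collar 151 [10.4 -0.1] ((0.03736012056469917, 0.03901679813861847), 87.42597198486328) -0.017879354114692325
lowest [-156.7 -156.7 -156.  -155.4 -155.2]
J pts range [   6.4   -6.3 -156.7] [  32.2    1.7 -137.7]
```

```bash
python3 - <<'E'
from h import *
go((.617,-.017,.43),-98)
E
```

```text
shift [ -20.6 -193.5 -264.3] yaw 1.664 | pos [0.4357 0.2558 0.4095] hx -2.64 tilt [-0.0087 -0.0052] t 4.35 F [-0.1  0.1 -1.5] gap 0.0229 q [-0.82 -0.01  0.23  1.48  0.    1.68  0.94]
```

Emit:
jog_arm --series '[{"xyz": [-21, -20, -27], "yaw": 0.14}, {"xyz": [-21, -45, -61], "yaw": 0.28}, {"xyz": [-21, -70, -96], "yaw": 0.42}, {"xyz": [-21, -95, -130], "yaw": 0.56}, {"xyz": [-21, -120, -164], "yaw": 0.7}, {"xyz": [-21, -145, -198], "yaw": 0.84}, {"xyz": [-21, -165, -225], "yaw": 0.98}, {"xyz": [-21, -180, -246], "yaw": 1.12}]'

```text
clock: 5.15
eef_pos: [0.6042, 0.0004, 0.4297]
eef_rot: [-0.141, 0.697, 0.139, 0.689]
contact_force: [0.2, 1.5, -1.8]
finger_gap: 0.023
```

```bash
python3 - <<'E'
from h import *
go((.617,-.017,.43),-98)
E
```

```text
shift [ -0.3 -21.    5.1] yaw 0.538 | pos [6.042e-01 4.000e-04 4.297e-01] hx -67.2 tilt [-0.0101 -0.0049] t 5.15 F [ 0.2  1.5 -1.8] gap 0.023 q [-0.49  0.23  0.57  1.21 -0.12  1.74  0.45]
```

Emit:
jog_arm --series '[{"xyz": [0, -8, 2], "yaw": 0.14}, {"xyz": [0, -16, 4], "yaw": 0.28}, {"xyz": [0, -21, 5], "yaw": 0.42}, {"xyz": [0, -21, 5], "yaw": 0.538}, {"xyz": [0, -21, 5], "yaw": 0.538}, {"xyz": [0, -21, 5], "yaw": 0.538}]'

```text
clock: 5.75
eef_pos: [0.6164, -0.0161, 0.4293]
eef_rot: [0.046, 0.709, -0.05, 0.702]
contact_force: [0.1, 0.3, -2.1]
finger_gap: 0.0228
```

```bash
python3 - <<'E'
from h import *
from hk import hook
c=cam('scene');s=read_state();go((.617,-.017,.43),-98,s);hook(c,s)
b=cam('top')
k=c['color'][60:260,180:380];k2=b['color'][150:270,280:400]
cv2.imwrite('pics/g4.png',np.hstack([cv2.resize(k[:,:,::-1],(400,400)),cv2.resize(k2[:,:,::-1],(400,400))]))
E
```

```text
shift [-0.5 -0.7  0.6] yaw 0.003 | pos [ 0.6165 -0.0162  0.4295] hx -97.83 tilt [-0.0107 -0.004 ] t 5.8 F [ 0.2 -0.8 -1.7] gap 0.0227 q [-0.5   0.27  0.64  1.18 -0.16  1.75 -0.03]
-0.07 -0.04 58 shank ctr-TCP mm [ -1.7  -3.6 -55. ]
-0.1 -0.07 55 shank ctr-TCP mm [ -2.   -3.1 -86.2]
-0.13 -0.1 48 shank ctr-TCP mm [  -2.8   -3.9 -114.7]
-0.15 -0.13 57 shank ctr-TCP mm [  -5.    -6.7 -140.7]
-0.165 -0.15 39 shank ctr-TCP mm [  -4.5  -15.6 -153.2]
handle top [24.7  5.9] ((0.0, 0.0), 0.0) ztop-T 59.80936826196537
collar 140 [-0.5 -2.3] ((0.038962461054325104, 0.039414290338754654), 80.17750549316406) -0.017824663148211906
lowest [-160.6 -157.4 -157.3 -156.1 -155.9]
J pts range [  -7.1  -27.5 -160.6] [   2.1    0.2 -137.4]
```

View pics/g4.png

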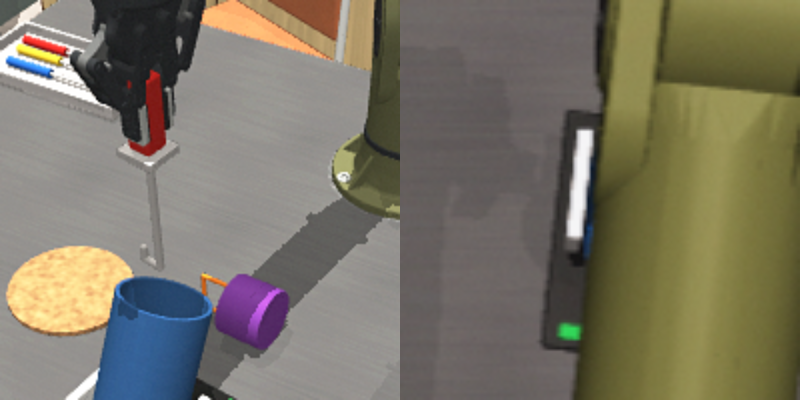

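The view shows the hook above the mouth with its J at left crop (150,255) pointing along -y, and the tube mouth below it at (165,290). I'll shift about 5 mm and descend in front of the bar.

Emit:
jog_arm --series '[{"xyz": [0, -4.1, 4.8], "yaw": 0}, {"xyz": [10, -4.1, 5], "yaw": 0}, {"xyz": [35, -4, 5.2], "yaw": 0}, {"xyz": [60, -3.9, 5.5], "yaw": 0}, {"xyz": [85, -3.8, 5.8], "yaw": 0}, {"xyz": [105, -3.7, 6], "yaw": 0}, {"xyz": [118, -3.7, 6.1], "yaw": 0}, {"xyz": [120, -3.7, 6.1], "yaw": 0}]'

```text
clock: 6.65
eef_pos: [0.6199, -0.0213, 0.3073]
eef_rot: [0.047, 0.71, -0.05, 0.701]
contact_force: [0.3, 0.8, -0.8]
finger_gap: 0.0229
```

```bash
python3 - <<'E'
from h import *
go((.6207,-.0209,.267),-98)
E
```

```text
shift [40.3  0.7  1.3] yaw 0.003 | pos [ 0.6199 -0.0213  0.3073] hx -97.85 tilt [-0.014  -0.0043] t 6.65 F [ 0.3  0.8 -0.8] gap 0.0229 q [-0.51  0.27  0.63  1.42 -0.15  1.52 -0.03]
```

Emit:
jog_arm --series '[{"xyz": [15, 0.5, 1], "yaw": 0}, {"xyz": [30, 0.7, 1.3], "yaw": 0}, {"xyz": [39, 0.7, 1.5], "yaw": 0}, {"xyz": [39, 0.7, 1.5], "yaw": 0}, {"xyz": [39, 0.7, 1.5], "yaw": 0}]'

```text
clock: 7.15
eef_pos: [0.6211, -0.021, 0.2684]
eef_rot: [0.047, 0.71, -0.05, 0.701]
contact_force: [0.6, -0.8, -1.2]
finger_gap: 0.0228
```

```bash
python3 - <<'E'
from h import *
go((.6207,-.0209,.267),-98)
c=cam('scene');b=cam('top')
k=c['color'][100:300,180:380];k2=b['color'][150:270,280:400]
cv2.imwrite('pics/g5.png',np.hstack([cv2.resize(k[:,:,::-1],(400,400)),cv2.resize(k2[:,:,::-1],(400,400))]))
E
```

```text
shift [ 1.4  0.1 -0.4] yaw 0.003 | pos [ 0.6211 -0.021   0.2684] hx -97.85 tilt [-0.0138 -0.0044] t 7.15 F [ 0.6 -0.8 -1.2] gap 0.0228 q [-0.51  0.29  0.63  1.48 -0.16  1.44 -0.02]
```

Emit:
jog_arm --series '[{"xyz": [3, 0, 0], "yaw": 0}, {"xyz": [3, 0, -0.8], "yaw": -0.143}, {"xyz": [3, -0.2, -1.5], "yaw": -0.286}, {"xyz": [3, -0.4, -2.3], "yaw": -0.429}, {"xyz": [3, -0.7, -3], "yaw": -0.572}, {"xyz": [3, -1.1, -3.6], "yaw": -0.715}, {"xyz": [3, -1.1, -3.6], "yaw": -0.715}, {"xyz": [3, -1.1, -3.6], "yaw": -0.715}]'

```text
clock: 8.05
eef_pos: [0.6178, -0.0218, 0.2664]
eef_rot: [-0.201, 0.683, 0.2, 0.674]
contact_force: [0.2, -0.4, -1.1]
finger_gap: 0.0223
```

```bash
python3 - <<'E'
from h import *
go((.6144,-.0245,.2655),-8)
E
```

```text
shift [ 1.  -0.4 -4.3] yaw -0.857 | pos [ 0.6178 -0.0218  0.2664] hx -57.09 tilt [-0.012  -0.0042] t 8.05 F [ 0.2 -0.4 -1.1] gap 0.0223 q [-0.44  0.27  0.53  1.49 -0.13  1.43  0.67]
```

Emit:
jog_arm --series '[{"xyz": [1, -0.1, -0.9], "yaw": -0.143}, {"xyz": [1, -0.1, -1.8], "yaw": -0.286}, {"xyz": [1, -0.2, -2.6], "yaw": -0.429}, {"xyz": [1, -0.3, -3.3], "yaw": -0.572}, {"xyz": [1, -0.4, -3.9], "yaw": -0.715}, {"xyz": [1, -0.4, -4.3], "yaw": -0.857}, {"xyz": [1, -0.4, -4.3], "yaw": -0.857}, {"xyz": [1, -0.4, -4.3], "yaw": -0.857}]'

```text
clock: 8.85
eef_pos: [0.6145, -0.0246, 0.2655]
eef_rot: [-0.461, 0.539, 0.464, 0.531]
contact_force: [0.6, -0.2, -2.2]
finger_gap: 0.0231
```

```bash
python3 - <<'E'
from h import *
from hk import hook
c=cam('scene');s=read_state();go((.6133,-.0324,.2655),-8,s);hook(c,s)
b=cam('top')
k=c['color'][100:300,180:380];k2=b['color'][150:270,280:400]
cv2.imwrite('pics/g6.png',np.hstack([cv2.resize(k[:,:,::-1],(400,400)),cv2.resize(k2[:,:,::-1],(400,400))]))
E
```

```text
shift [-0.   0.  -7.9] yaw -0.004 | pos [ 0.6145 -0.0245  0.2654] hx -8.22 tilt [-0.012  -0.0043] t 8.9 F [ 0.2 -0.7 -0.6] gap 0.0228 q [-0.36  0.25  0.43  1.5  -0.1   1.43  1.5 ]
-0.07 -0.04 609 shank ctr-TCP mm [ 26.   13.9 -54.5]
-0.1 -0.07 302 shank ctr-TCP mm [ 20.7  31.8 -81. ]
-0.13 -0.1 90 shank ctr-TCP mm [  11.6   36.8 -111. ]
-0.15 -0.13 29 shank ctr-TCP mm [  11.3   36.2 -138.1]
-0.165 -0.15 14 shank ctr-TCP mm [  11.9   37.  -155.5]
handle top [21.  11.4] ((0.0, 0.0), 0.0) ztop-T 66.64513248291793
collar 134 [6.2 1. ] ((0.03936498984694481, 0.038532406091690063), 81.46044158935547) -0.017706107167103857
lowest [-170.2 -161.3 -160.7 -158.8 -158.3]
J pts range [   0.8   32.4 -170.2] [  24.5   44.7 -138.1]
```

Emit:
jog_arm --series '[{"xyz": [0, 1.2, -4], "yaw": 0}, {"xyz": [0, 1.2, -8], "yaw": 0}, {"xyz": [0, 1.2, -8], "yaw": 0}, {"xyz": [-6, 1.2, -8], "yaw": 0}, {"xyz": [-12, 1.2, -8], "yaw": 0}, {"xyz": [-16, 1.2, -8], "yaw": 0}, {"xyz": [-16, 1.2, -8], "yaw": 0}]'

```text
clock: 9.65
eef_pos: [0.6129, -0.0321, 0.2827]
eef_rot: [-0.462, 0.538, 0.464, 0.531]
contact_force: [-0.2, -1.0, -2.2]
finger_gap: 0.0229
```

```bash
python3 - <<'E'
from h import *
go((.6133,-.0324,.2855),-8)
E
```

```text
shift [-2.8 -0.4 -0.2] yaw -0.003 | pos [ 0.6129 -0.0321  0.2827] hx -8.16 tilt [-0.0101 -0.0042] t 9.65 F [-0.2 -1.  -2.2] gap 0.0229 q [-0.35  0.24  0.44  1.47 -0.1   1.46  1.51]
```

Emit:
jog_arm --series '[{"xyz": [-3, 0.4, 0], "yaw": 0}, {"xyz": [-6, 2, 0], "yaw": 0}, {"xyz": [-10, 3.5, 0], "yaw": 0}, {"xyz": [-14, 5.5, 0], "yaw": 0}, {"xyz": [-18, 7.5, 0], "yaw": 0}, {"xyz": [-22, 9, 0], "yaw": 0}, {"xyz": [-22, 9, 0], "yaw": 0}]'

```text
clock: 10.35
eef_pos: [0.6043, -0.0307, 0.3057]
eef_rot: [-0.462, 0.538, 0.464, 0.531]
contact_force: [1.4, -0.6, -4.9]
finger_gap: 0.0225
```

```bash
python3 - <<'E'
from h import *
go((.6133,-.0324,.2855),-8)
b=cam('top');c=cam('scene');print(c['z_map'][200:215,255:270].mean())
k=c['color'][100:300,180:380];k2=b['color'][150:270,280:400]
cv2.imwrite('pics/g7.png',np.hstack([cv2.resize(k[:,:,::-1],(400,400)),cv2.resize(k2[:,:,::-1],(400,400))]))
H,S,V=cv2.cvtColor(c['color'],cv2.COLOR_RGB2HSV).astype(int).transpose(2,0,1)
o=(H>8)&(H<25)&(S>150)&(c['pts'][...,2]>.1)&(c['pts'][...,0]>.5)&(abs(c['pts'][...,1])<.12);o[:,:225]=0;print((c['pts'][o]*1000).round().astype(int)[:20].tolist())
E
```

```text
shift [20.1 -9.3 -0.3] yaw -0.003 | pos [ 0.6043 -0.0307  0.3057] hx -8.16 tilt [-0.0087 -0.004 ] t 10.35 F [ 1.4 -0.6 -4.9] gap 0.0225 q [-0.36  0.21  0.44  1.46 -0.09  1.5   1.5 ]
1.0313805
[]
```

Emit:
jog_arm --series '[{"xyz": [-8, 3.7, -0.1], "yaw": 0}, {"xyz": [-18, 8.4, -0.3], "yaw": 0}, {"xyz": [-30, 14, -0.5], "yaw": 0}, {"xyz": [-42, 19.6, -0.7], "yaw": 0}, {"xyz": [-54, 25.2, -0.9], "yaw": 0}, {"xyz": [-64, 29.8, -1], "yaw": 0}, {"xyz": [-70, 32.6, -1.1], "yaw": 0}, {"xyz": [-70, 32.6, -1.1], "yaw": 0}]'

```text
clock: 11.25
eef_pos: [0.5727, -0.027, 0.3771]
eef_rot: [-0.463, 0.537, 0.464, 0.532]
contact_force: [0.5, -0.2, -4.4]
finger_gap: 0.023
```

```bash
python3 - <<'E'
from h import *
go((.536,-.022,.46),-8)
b=cam('top');c=cam('scene')
k=c['color'][40:280,180:420]
cv2.imwrite('pics/g8.png',cv2.resize(k[:,:,::-1],(480,480)))
E
```

```text
shift [-82.7  37.6  -0.7] yaw -0.003 | pos [ 0.5727 -0.027   0.3771] hx -8.16 tilt [-0.0067 -0.0037] t 11.25 F [ 0.5 -0.2 -4.4] gap 0.023 q [-0.38  0.13  0.43  1.4  -0.05  1.62  1.47]
```

View pics/g8.png

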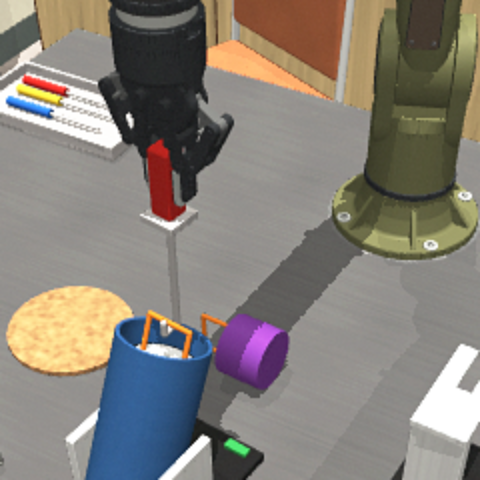

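The picture shows the bail raised to the mouth at crop (168,322), with the J under the middle of its bar. I'll keep drawing it out along the bore.

Emit:
jog_arm --series '[{"xyz": [-8, 3.7, -0.1], "yaw": 0}, {"xyz": [-18, 8.4, -0.3], "yaw": 0}, {"xyz": [-28, 13, -0.5], "yaw": 0}, {"xyz": [-38, 17.7, -0.6], "yaw": 0}, {"xyz": [-48, 22.4, -0.8], "yaw": 0}, {"xyz": [-57, 26.6, -0.9], "yaw": 0}, {"xyz": [-64, 29.8, -1], "yaw": 0}, {"xyz": [-66, 30.5, -1.1], "yaw": 0}]'

```text
clock: 12.15
eef_pos: [0.5428, -0.0235, 0.4431]
eef_rot: [-0.463, 0.537, 0.464, 0.532]
contact_force: [1.1, -0.3, -5.3]
finger_gap: 0.0227
```

Emit:
jog_arm --series '[{"xyz": [-6, 2.8, -0.1], "yaw": 0}, {"xyz": [-13, 6, -0.2], "yaw": 0}, {"xyz": [-20, 9.3, -0.3], "yaw": 0}, {"xyz": [-27, 12.5, -0.4], "yaw": 0}, {"xyz": [-34, 16, -0.5], "yaw": 0}, {"xyz": [-40, 19, -0.6], "yaw": 0}, {"xyz": [-40, 19, -0.6], "yaw": 0}]'

```text
clock: 12.85
eef_pos: [0.5244, -0.0213, 0.4846]
eef_rot: [-0.463, 0.536, 0.463, 0.532]
contact_force: [1.5, -0.6, -6.0]
finger_gap: 0.0227
```

```bash
python3 - <<'E'
from h import *
go((.45,-.28,.46),-8)
c=cam('scene')
k=c['color'][20:280,160:420]
cv2.imwrite('pics/g9.png',cv2.resize(k[:,:,::-1],(520,520)))
E
```

```text
shift [  25.8   36.9 -266.5] yaw -0.003 | pos [ 0.5244 -0.0213  0.4846] hx -8.16 tilt [-0.0043 -0.0035] t 12.85 F [ 1.5 -0.6 -6. ] gap 0.0227 q [-0.41  0.05  0.42  1.27 -0.02  1.83  1.44]
```

View pics/g9.png

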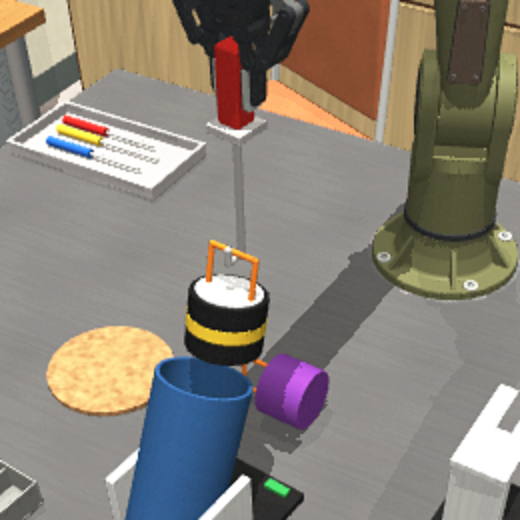

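The canister hangs free above the mouth at crop (228,318), with the hook bar centred at (232,255). I'll carry it over the mat smoothly.

Emit:
jog_arm --series '[{"xyz": [0, 1, -5], "yaw": 0}, {"xyz": [0, 3, -20], "yaw": 0}, {"xyz": [0, 6, -43], "yaw": 0}, {"xyz": [0, 10, -70], "yaw": 0}, {"xyz": [0, 14, -97], "yaw": 0}, {"xyz": [0, 17, -120], "yaw": 0}, {"xyz": [0, 19, -134], "yaw": 0}, {"xyz": [0, 19.5, -138], "yaw": 0}]'

```text
clock: 13.7
eef_pos: [0.4843, -0.1579, 0.4847]
eef_rot: [-0.462, 0.538, 0.462, 0.533]
contact_force: [-0.9, -0.6, -5.8]
finger_gap: 0.023
```

Emit:
jog_arm --series '[{"xyz": [0, 1, -4], "yaw": 0}, {"xyz": [5, 3, -18], "yaw": 0}, {"xyz": [15, 6, -40], "yaw": 0}, {"xyz": [25, 9, -65], "yaw": 0}, {"xyz": [35, 13, -90], "yaw": 0}, {"xyz": [42, 15, -110], "yaw": 0}, {"xyz": [48, 17, -122], "yaw": 0}, {"xyz": [50, 17.5, -127], "yaw": 0}]'

```text
clock: 14.5
eef_pos: [0.4475, -0.282, 0.4344]
eef_rot: [-0.461, 0.538, 0.462, 0.533]
contact_force: [0.2, 0.3, -5.5]
finger_gap: 0.023
```

Emit:
jog_arm --series '[{"xyz": [0, 0, 0], "yaw": 0}, {"xyz": [20, 0, 0], "yaw": 0}, {"xyz": [45, 0, 0], "yaw": 0}, {"xyz": [70, 0, 0], "yaw": 0}, {"xyz": [90, 0, 0], "yaw": 0}, {"xyz": [100, 0, 0], "yaw": 0}, {"xyz": [105, 0, 0], "yaw": 0}, {"xyz": [105, 0, 0], "yaw": 0}]'

```text
clock: 15.3
eef_pos: [0.4475, -0.2818, 0.3298]
eef_rot: [-0.462, 0.538, 0.462, 0.533]
contact_force: [0.7, 0.0, -5.7]
finger_gap: 0.0229
```

```bash
cat > pk.py <<'E'
from h import *
def pack(c):
    H,S,V=cv2.cvtColor(c['color'],cv2.COLOR_RGB2HSV).astype(int).transpose(2,0,1);p=c['pts']
    y=(H>22)&(H<33)&(S>140)&(p[...,2]<.4)&(p[...,1]<-.1)&(p[...,2]>.015);q=p[y];print('yellow',len(q))
    if len(q)<20:return
    # circle fit
    A=np.c_[2*q[:,:2],np.ones(len(q))];s=np.linalg.lstsq(A,(q[:,:2]**2).sum(1),rcond=None)[0];print('circle',s[:2].round(4),np.sqrt(s[2]+s[:2]@s[:2]).round(4),'z',q[:,2].min().round(4),q[:,2].max().round(4))
    d=c['pose'][:2,3]-s[:2];d/=np.linalg.norm(d);print('front est (r=.04)',(np.array([q[:,:2]@d]).max()-.04).round(4),'vs ctr',(s[:2]@d).round(4))
    o=(H>8)&(H<22)&(S>170)&(np.hypot(p[...,0]-s[0],p[...,1]-s[1])<.05)&(p[...,2]>.06);r=p[o];print('bail',len(r),r.max(0).round(4) if len(r) else '',r.min(0).round(4) if len(r) else '')
E
python3 - <<'E'
from h import *
from pk import pack
go((.449,-.281,.262),-8)
c=cam('scene');pack(c)
k=c['color'][80:280,120:320]
cv2.imwrite('pics/g10.png',cv2.resize(k[:,:,::-1],(400,400)))
E
```

```text
shift [67.8 -1.7  1.3] yaw -0.007 | pos [ 0.4475 -0.2818  0.3298] hx -8.42 tilt [-0.0056 -0.0035] t 15.3 F [ 0.7  0.  -5.7] gap 0.0229 q [-0.14  0.02  0.66  1.61 -0.01  1.52  1.95]
yellow 763
circle [ 0.834  -0.7988] 0.6489 z 0.0165 0.3442
front est (r=.04) 0.1043 vs ctr -0.5329
bail 0
```

Emit:
jog_arm --series '[{"xyz": [12, -0.5, 0.5], "yaw": 0}, {"xyz": [28, -1.5, 1], "yaw": 0}, {"xyz": [42, -1.5, 1], "yaw": 0}, {"xyz": [52, -1.5, 1], "yaw": 0}, {"xyz": [58, -1.5, 1], "yaw": 0}, {"xyz": [58, -1.5, 1], "yaw": 0}, {"xyz": [58, -1.5, 1], "yaw": 0}]'

```text
clock: 16.05
eef_pos: [0.4486, -0.282, 0.2727]
eef_rot: [-0.462, 0.538, 0.462, 0.533]
contact_force: [-0.6, -0.4, -5.6]
finger_gap: 0.0227
```

```bash
sed -i "s/&(p\[...,2\]<.4)&(p\[...,1\]<-.1)&(p\[...,2\]>.015)/\&(abs(p[...,2]-.06)<.04)\&(abs(p[...,1]+.28)<.06)\&(abs(p[...,0]-.46)<.06)/" pk.py
python3 - <<'E'
from h import *
from pk import pack
go((.449,-.281,.262),-8)
c=cam('scene');pack(c)
k=c['color'][100:280,120:300]
cv2.imwrite('pics/g11.png',cv2.resize(k[:,:,::-1],(450,450)))
E
```

```text
shift [10.6 -0.3  1.1] yaw -0.008 | pos [ 0.4486 -0.282   0.2727] hx -8.46 tilt [-0.0054 -0.0043] t 16.05 F [-0.6 -0.4 -5.6] gap 0.0227 q [-0.13  0.04  0.66  1.7  -0.02  1.41  1.96]
yellow 134
circle [ 0.4511 -0.2848] 0.0384 z 0.0321 0.0637
front est (r=.04) 0.1345 vs ctr 0.1336
bail 63 [ 0.4686 -0.2545  0.1272] [ 0.4483 -0.3228  0.0822]
```

View pics/g11.png

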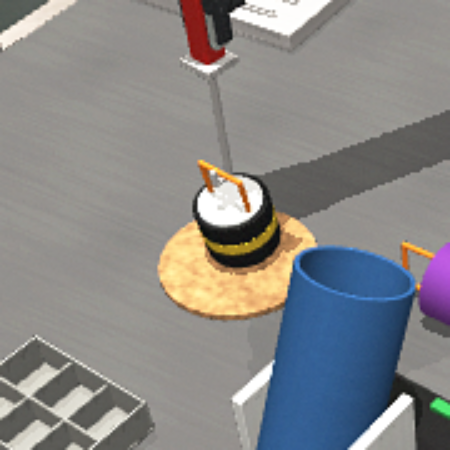

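The canister hangs just above the mat at crop (235,225), tilted about 10° by friction at the bar. I'll shift it about 14 mm in +x so that it settles central, then lower it slowly.

Emit:
jog_arm --series '[{"xyz": [0, -5, 1], "yaw": 0}, {"xyz": [0, -11, 3], "yaw": 0}, {"xyz": [0, -14, 3], "yaw": 0}, {"xyz": [4, -14, 3], "yaw": 0}, {"xyz": [7, -14, 3], "yaw": 0}, {"xyz": [9, -14, 3], "yaw": 0}, {"xyz": [11, -14, 3], "yaw": 0}, {"xyz": [13, -14, 3], "yaw": 0}]'

```text
clock: 16.9
eef_pos: [0.4627, -0.2816, 0.2603]
eef_rot: [-0.462, 0.538, 0.461, 0.533]
contact_force: [-0.8, 0.7, 0.4]
finger_gap: 0.0227
```

Emit:
jog_arm --series '[{"xyz": [1, 0, 0], "yaw": 0}, {"xyz": [2, 0, 0], "yaw": 0}, {"xyz": [3, 0, 0], "yaw": 0}, {"xyz": [4, 0, 0], "yaw": 0}, {"xyz": [4, 0, 0], "yaw": 0}]'

```text
clock: 17.4
eef_pos: [0.4627, -0.2815, 0.2562]
eef_rot: [-0.462, 0.538, 0.461, 0.533]
contact_force: [-1.6, 0.1, -1.8]
finger_gap: 0.0229
```

```bash
python3 - <<'E'
from h import *
from pk import pack
go((.449,-.281,.262),-8)
c=cam('scene');pack(c)
E
```

```text
shift [-5.8 13.6 -1.5] yaw -0.009 | pos [ 0.4627 -0.2815  0.2562] hx -8.49 tilt [-0.0048 -0.0046] t 17.4 F [-1.6  0.1 -1.8] gap 0.0229 q [-0.13  0.08  0.66  1.7  -0.04  1.38  1.96]
yellow 133
circle [ 0.4687 -0.2834] 0.0389 z 0.0268 0.0559
front est (r=.04) 0.1434 vs ctr 0.1416
bail 68 [ 0.4803 -0.2558  0.1177] [ 0.4674 -0.3124  0.0728]
```

Emit:
jog_arm --series '[{"xyz": [2, 1, 0], "yaw": 0}, {"xyz": [5, 2, 0], "yaw": 0}, {"xyz": [9, 2, 0], "yaw": 0}, {"xyz": [13, 2, 0], "yaw": 0}, {"xyz": [15, 2, 0], "yaw": 0}, {"xyz": [15, 2, 0], "yaw": 0}]'

```text
clock: 18.05
eef_pos: [0.4605, -0.2811, 0.2405]
eef_rot: [-0.462, 0.538, 0.462, 0.533]
contact_force: [-1.2, -0.1, -2.3]
finger_gap: 0.023
```

```bash
python3 - <<'E'
from h import *
from pk import pack
go((.449,-.281,.241),-8)
c=cam('scene');pack(c)
k=c['color'][130:250,150:270]
cv2.imwrite('pics/g12.png',cv2.resize(k[:,:,::-1],(480,480),interpolation=2))
E
```

```text
shift [-0.4 11.4 -1.6] yaw -0.009 | pos [ 0.4605 -0.2811  0.2405] hx -8.49 tilt [-0.0054 -0.0043] t 18.05 F [-1.2 -0.1 -2.3] gap 0.023 q [-0.13  0.08  0.66  1.73 -0.05  1.35  1.97]
yellow 137
circle [ 0.4686 -0.2825] 0.0382 z 0.0255 0.0505
front est (r=.04) 0.144 vs ctr 0.1425
bail 74 [ 0.4785 -0.2548  0.1182] [ 0.4666 -0.3115  0.0735]
```

View pics/g12.png

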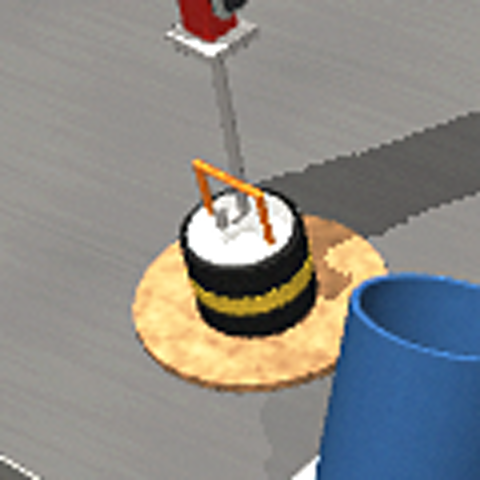

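The canister stands on the mat at crop (250,275), with the J free below the bar at (232,210). I'll lower 3 mm, draw the J back out from under the bar, then rise.

Emit:
jog_arm --series '[{"xyz": [3, 1, 0], "yaw": 0}, {"xyz": [3, 6, 0], "yaw": 0}, {"xyz": [3, 14, 0], "yaw": 0}, {"xyz": [3, 22, 0], "yaw": 0}, {"xyz": [3, 30, 0], "yaw": 0}, {"xyz": [3, 38, 0], "yaw": 0}, {"xyz": [3, 42, 0], "yaw": 0}, {"xyz": [3, 42, 0], "yaw": 0}]'

```text
clock: 18.9
eef_pos: [0.4186, -0.275, 0.2382]
eef_rot: [-0.462, 0.538, 0.461, 0.534]
contact_force: [0.6, 0.2, -1.8]
finger_gap: 0.023
```

```bash
python3 - <<'E'
from h import *
from pk import pack
from hk import hook
c=cam('scene');s=read_state()
go((.449,-.281,.241),-8,s);pack(c);hook(c,s)
E
```

```text
shift [ -2.9 -30.5  -1.6] yaw -0.008 | pos [ 0.4191 -0.2749  0.2382] hx -8.49 tilt [-0.0041 -0.0042] t 18.95 F [ 1.1  0.8 -2.5] gap 0.0229 q [-0.14 -0.02  0.66  1.82  0.02  1.34  1.94]
yellow 144
circle [ 0.4656 -0.2836] 0.0391 z 0.027 0.055
front est (r=.04) 0.1426 vs ctr 0.1402
bail 76 [ 0.4717 -0.2545  0.1162] [ 0.4342 -0.3123  0.0698]
-0.07 -0.04 30 shank ctr-TCP mm [  4.7   0.1 -55.5]
-0.1 -0.07 29 shank ctr-TCP mm [  4.8  -0.7 -85. ]
-0.13 -0.1 28 shank ctr-TCP mm [   4.4   -0.7 -114.5]
-0.15 -0.13 32 shank ctr-TCP mm [   5.9   -2.  -140.9]
-0.165 -0.15 19 shank ctr-TCP mm [  11.    -2.6 -153.6]
handle top [12.1 -1.1] ((0.022652283310890198, 0.014347470365464687), 62.223976135253906) ztop-T 53.5931519658511
collar 78 [ 6.2 -0.3] ((0.04152476787567139, 0.039517827332019806), 89.42662811279297) -0.018067720718593888
lowest [-178.3 -178.1 -175.3 -175.2 -174.1]
J pts range [   4.   -36.6 -178.3] [  44.6   28.8 -137.2]
```

The J is clear of the bail and the canister is still upright near the mat's centre. I'll rise, then arc to the rack at radius 0.43 m or more.

Emit:
jog_arm --series '[{"xyz": [-15, 0, 0], "yaw": 0}, {"xyz": [-45, 0, 0], "yaw": 0}, {"xyz": [-85, 0, 0], "yaw": 0}, {"xyz": [-125, 0, 0], "yaw": 0}, {"xyz": [-160, 0, 0], "yaw": 0}, {"xyz": [-190, 0, 0], "yaw": 0}, {"xyz": [-195, 0, 0], "yaw": 0}, {"xyz": [-195, 0, 0], "yaw": 0}]'

```text
clock: 19.75
eef_pos: [0.4205, -0.2743, 0.4335]
eef_rot: [-0.462, 0.538, 0.461, 0.534]
contact_force: [1.1, 1.4, -2.2]
finger_gap: 0.0225
```

```bash
python3 - <<'E'
from h import *
go((.5,-.03,.433),-5.5)
E
```

```text
shift [ -1.  -42.6 253.3] yaw -0.052 | pos [ 0.4205 -0.2743  0.4335] hx -8.48 tilt [-0.003 -0.005] t 19.75 F [ 1.1  1.4 -2.2] gap 0.0225 q [-0.15 -0.04  0.65  1.46  0.03  1.72  1.93]
```

Emit:
jog_arm --series '[{"xyz": [0, -3, 15], "yaw": 0}, {"xyz": [0, -8, 50], "yaw": -0.01}, {"xyz": [0, -16, 95], "yaw": -0.02}, {"xyz": [0, -24, 140], "yaw": -0.03}, {"xyz": [0, -31, 185], "yaw": -0.04}, {"xyz": [0, -38, 225], "yaw": -0.05}, {"xyz": [0, -43, 250], "yaw": -0.052}, {"xyz": [0, -43, 253], "yaw": -0.052}]'

```text
clock: 20.55
eef_pos: [0.5007, -0.0254, 0.4289]
eef_rot: [-0.477, 0.525, 0.478, 0.518]
contact_force: [-0.5, 1.1, -1.9]
finger_gap: 0.023
```

```bash
python3 - <<'E'
from h import *
go((.371,.257,.433),-2.7)
E
```

```text
shift [ -4.4 154.1 269.8] yaw -0.041 | pos [ 0.5007 -0.0254  0.4289] hx -5.06 tilt [-0.0077 -0.0046] t 20.55 F [-0.5  1.1 -1.9] gap 0.023 q [-0.38 -0.02  0.37  1.45  0.01  1.72  1.47]
```

Emit:
jog_arm --series '[{"xyz": [0, 5, 15], "yaw": 0}, {"xyz": [0, 25, 55], "yaw": -0.01}, {"xyz": [0, 55, 100], "yaw": -0.02}, {"xyz": [0, 85, 145], "yaw": -0.03}, {"xyz": [0, 112, 190], "yaw": -0.04}, {"xyz": [0, 135, 232], "yaw": -0.041}, {"xyz": [0, 151, 262], "yaw": -0.041}, {"xyz": [0, 154, 270], "yaw": -0.041}]'

```text
clock: 21.35
eef_pos: [0.3676, 0.2615, 0.4267]
eef_rot: [-0.489, 0.514, 0.492, 0.506]
contact_force: [-0.3, 0.0, -1.0]
finger_gap: 0.0227
```

```bash
python3 - <<'E'
from h import *
from hk import hook
c=cam('scene');s=read_state()
go((.369,.258,.2075),-2.7,s);hook(c,s)
E
```

```text
shift [219.2  -2.5  -1. ] yaw 0.006 | pos [0.3688 0.2603 0.4267] hx -2.33 tilt [-0.0101 -0.0058] t 21.4 F [-0.2  0.6 -1.2] gap 0.023 q [-0.66 -0.11 -0.01  1.54 -0.    1.72  0.86]
-0.07 -0.04 59 shank ctr-TCP mm [  3.9   2.1 -54.5]
-0.1 -0.07 53 shank ctr-TCP mm [  3.4   1.4 -84.2]
-0.13 -0.1 49 shank ctr-TCP mm [   2.9    1.  -114.7]
-0.15 -0.13 55 shank ctr-TCP mm [   4.8    0.4 -141.1]
-0.165 -0.15 22 shank ctr-TCP mm [  20.1    2.  -153.3]
handle top [16.3 13.8] ((0.0, 0.0), 0.0) ztop-T 62.14316463037167
collar 128 [5.1 2.2] ((0.038267701864242554, 0.03980563208460808), 2.857168674468994) -0.018080219020173927
lowest [-157.7 -157.3 -156.7 -156.5 -155. ]
J pts range [   2.4   -3.8 -157.7] [  29.     4.3 -137.1]
```

Emit:
jog_arm --series '[{"xyz": [25, -1, -1], "yaw": 0.006}, {"xyz": [65, -2, -1.8], "yaw": 0.006}, {"xyz": [105, -2.5, -1.8], "yaw": 0.006}, {"xyz": [145, -2.5, -1.8], "yaw": 0.006}, {"xyz": [180, -2.5, -1.8], "yaw": 0.006}, {"xyz": [208, -2.5, -1.8], "yaw": 0.006}, {"xyz": [219, -2.5, -1.8], "yaw": 0.006}, {"xyz": [219, -2.5, -1.8], "yaw": 0.006}]'

```text
clock: 22.2
eef_pos: [0.3687, 0.255, 0.2059]
eef_rot: [-0.487, 0.517, 0.489, 0.507]
contact_force: [-0.3, 0.6, -1.4]
finger_gap: 0.0224
```

```bash
python3 - <<'E'
from h import *
c=cam('scene');s=read_state()
go((.437,.255,.2075),-2.7,s)
from hk import hook; hook(c,s)
E
```

```text
shift [ -0.5 -67.5   2.1] yaw -0.001 | pos [0.3695 0.2561 0.2077] hx -2.77 tilt [-0.0106 -0.0065] t 22.25 F [-0.7  0.7 -0.6] gap 0.0224 q [-0.65 -0.08 -0.01  1.94 -0.    1.29  0.86]
-0.07 -0.04 37 shank ctr-TCP mm [  3.9  -0.5 -54.7]
-0.1 -0.07 10 shank ctr-TCP mm [  4.2  -3.1 -75.1]
handle top [17.7 11.5] ((0.0019356267293915153, 0.0), 175.41490173339844) ztop-T 63.225441827085035
collar 108 [ 4.8 -0.2] ((0.03743019327521324, 0.03984322398900986), 88.62960052490234) -0.019791120524176836
lowest []Traceback (most recent call last):
  File "<stdin>", line 4, in <module>
  File "hk.py", line 15, in hook
    r=q[d[lo][:,2]<-.137];print('J pts range',((r-T)*1000).min(0).round(1),((r-T)*1000).max(0).round(1))
                                              ~~~~~~~~~~~~~~~~^^^
    return umr_minimum(a, axis, None, out, keepdims, initial, where)
ValueError: zero-size array to reduction operation minimum which has no identity
```

Emit:
jog_arm --series '[{"xyz": [0, -12, 0.2], "yaw": 0}, {"xyz": [0, -27, 0.5], "yaw": 0}, {"xyz": [0, -42, 0.9], "yaw": 0}, {"xyz": [0, -56, 1.2], "yaw": 0}, {"xyz": [0, -66, 1.5], "yaw": 0}, {"xyz": [0, -68, 1.6], "yaw": 0}, {"xyz": [0, -68, 1.6], "yaw": 0}]'

```text
clock: 22.95
eef_pos: [0.4376, 0.2544, 0.2067]
eef_rot: [-0.487, 0.517, 0.489, 0.507]
contact_force: [0.2, -0.2, -1.8]
finger_gap: 0.0227
```

Emit:
jog_arm --series '[{"xyz": [4, 0, 0], "yaw": 0}, {"xyz": [8, 0, 0], "yaw": 0}, {"xyz": [11, 0, 0], "yaw": 0}, {"xyz": [12.5, 0, 0], "yaw": 0}, {"xyz": [12.5, 0, 0], "yaw": 0}]'

```text
clock: 23.45
eef_pos: [0.4372, 0.2544, 0.1943]
eef_rot: [-0.487, 0.517, 0.489, 0.507]
contact_force: [0.8, -0.0, -0.5]
finger_gap: 0.0232
```

```bash
python3 - <<'E'
from h import *
c=cam('scene');s=read_state()
go((.437,.255,.194),-2.7,s)
k=c['color'][120:330,340:500];cv2.imwrite('pics/g13.png',cv2.resize(k[:,:,::-1],(456,600),interpolation=2))
T=s['eef_pos'];p=c['pts'];H,S,V=cv2.cvtColor(c['color'],cv2.COLOR_RGB2HSV).astype(int).transpose(2,0,1)
d=p-T;w=(np.hypot(d[...,0],d[...,1])<.035)&(S<60)&(V>140)&(abs(p[...,2]-.178)<.006);q=p[w];print('collar top z',len(q),np.percentile(q[:,2],[10,50,90]))
E
```

```text
shift [0.3 0.4 0.6] yaw -0.001 | pos [0.4374 0.2544 0.1943] hx -2.78 tilt [-0.0113 -0.0066] t 23.5 F [-1.3  0.5 -0.9] gap 0.0231 q [-0.61  0.05  0.04  1.84 -0.    1.26  0.95]
collar top z 120 [0.17464448 0.17655988 0.17796534]
```

View pics/g13.png

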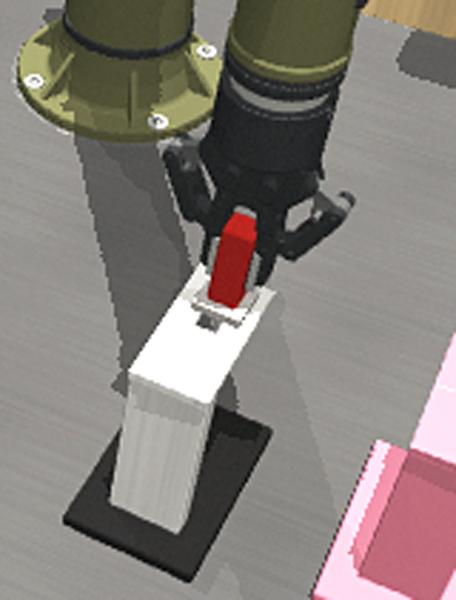

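The collar is at the plate at crop (225,310), with the shank in the slot. I'll lower the last millimetre, release and rise.

Emit:
jog_arm --series '[{"xyz": [0.5, -1, 0], "yaw": 0}, {"xyz": [1, -2, 0], "yaw": 0}, {"xyz": [1, -2, 0], "yaw": 0}]'

```text
clock: 23.8
eef_pos: [0.4392, 0.2545, 0.1942]
eef_rot: [-0.487, 0.516, 0.489, 0.508]
contact_force: [-4.0, -0.8, 4.3]
finger_gap: 0.0229
```

Emit:
jog_arm --series '[{"xyz": [0, 0, 0], "yaw": 0}, {"xyz": [0, 0, 0], "yaw": 0}, {"xyz": [0, 0, 0], "yaw": 0}, {"xyz": [0, 0, 0], "yaw": 0}, {"xyz": [0, 0, 0], "yaw": 0}, {"xyz": [0, 0, 0], "yaw": 0}]' --hand 0

```text
clock: 24.4
eef_pos: [0.4392, 0.2545, 0.1941]
eef_rot: [-0.487, 0.516, 0.489, 0.508]
contact_force: [0.7, -0.3, 0.2]
finger_gap: 0.0856
```

Emit:
jog_arm --series '[{"xyz": [-10, 0, 0], "yaw": 0}, {"xyz": [-30, 0, 0], "yaw": 0}, {"xyz": [-60, 0, 0], "yaw": 0}, {"xyz": [-95, 0, 0], "yaw": 0}, {"xyz": [-130, 0, 0], "yaw": 0}, {"xyz": [-160, 0, 0], "yaw": 0}, {"xyz": [-165, 0, 0], "yaw": 0}, {"xyz": [-165, 0, 0], "yaw": 0}]'

```text
clock: 25.2
eef_pos: [0.4416, 0.2558, 0.3606]
eef_rot: [-0.487, 0.515, 0.489, 0.508]
contact_force: [0.1, -0.8, -1.3]
finger_gap: 0.0853
```

```bash
python3 - <<'E'
from h import *
from pk import pack
c=cam('scene');pack(c);p=c['pts']
H,S,V=cv2.cvtColor(c['color'],cv2.COLOR_RGB2HSV).astype(int).transpose(2,0,1)
red=((H<6)|(H>174))&(S>150)&(p[...,2]>.16)&(p[...,2]<.27)&(abs(p[...,0]-.44)<.08)&(abs(p[...,1]-.25)<.06);q=p[red];t=q[q[:,2]>q[:,2].max()-.004];print('handle top',t.mean(0).round(4),q[:,2].max())
# lid of canister plane
w=(S<60)&(V>130)&(np.hypot(p[...,0]-.466,p[...,1]+.283)<.035)&(abs(p[...,2]-.07)<.012);q=p[w];print('lid',len(q),q.mean(0).round(4));A=np.c_[q[:,:2]-q[:,:2].mean(0),np.ones(len(q))];print('slope',np.linalg.lstsq(A,q[:,2],rcond=None)[0].round(3))
import cv2
k=c['color'][130:330,150:470];cv2.imwrite('pics/end.png',cv2.resize(k[:,:,::-1],(800,500)))
go((.44,.25,.3))
E
```

```text
yellow 143
circle [ 0.4659 -0.2833] 0.039 z 0.0256 0.0544
front est (r=.04) 0.1429 vs ctr 0.1407
bail 74 [ 0.4731 -0.2532  0.1159] [ 0.4346 -0.3126  0.0701]
handle top [0.4457 0.2563 0.2461] 0.2486527772118855
lid 335 [ 0.4676 -0.2834  0.0695]
slope [ 0.005 -0.012  0.069]
shift [59.1  0.2 -5.1] yaw 0 | pos [0.4411 0.2554 0.359 ] hx -2.78 tilt [-0.0114 -0.0061] t 25.25 F [0.5 0.5 0.2] gap 0.0858 q [-0.62 -0.    0.04  1.57 -0.    1.59  0.95]
```

View pics/end.png

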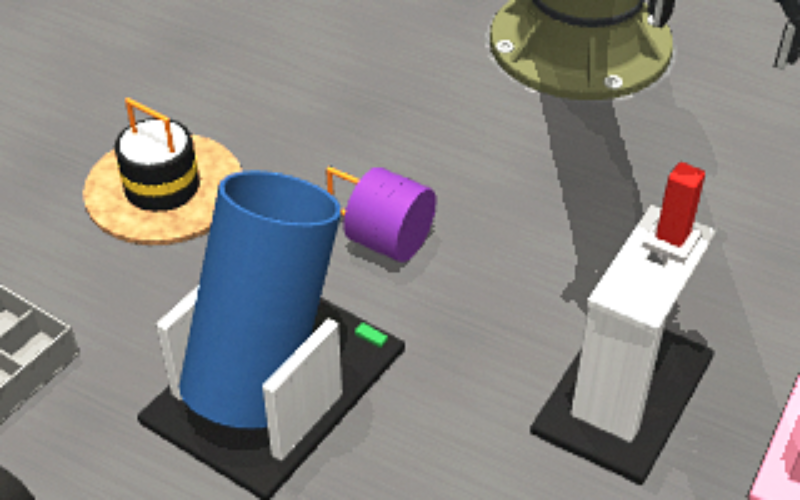

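The canister stands level on the mat at (157,165), and the hook hangs in the rack at (680,215). The purple look-alike at (388,212) hasn't moved, and the arm is clear of everything.

```bash
python3 -c "
from h import *
print(sign_off())"
```

```text
the job is handed in; nothing more can be done
None
```

The job is done and handed in at about 25 s on the robot clock, well under the 67 s limit. I took the hook from the white rack and caught the bail by turning the J under its bar. I drew the canister out along the bore, set it on the mat, unhooked it and hung the hook back.

**Last checks:**
- **Canister:** it stands level, with the lid sloping about 0.01 rad. Its centre is at (0.466, -0.283), within about 2 mm of the mat centre I measured with the scene camera. The top camera puts the mat centre about 8 mm away, but 45 mm either way is allowed.
- **Hook:** its handle top is at 0.246 to 0.249 m, against 0.248 m when seated. The picture shows the shank in the slot and the collar on the plate.
- **Gripper:** it was open and about 0.17 m above the seat, touching nothing. The wrist force readings after each move stayed within a few newtons.

**Disagreements and gaps:**
- The two cameras disagreed by about 3 to 6 mm, so I worked in the scene camera's frame.
- The canister hung about 10° tilted on the hook before landing, and settled flat.
- The tool tilt drifted to about 0.01 rad, with no visible effect.
- I did not re-measure the tape roll or the parts box. The arm never went near them, and the last picture shows only part of the box and none of the tape.
- I viewed 13 pictures, three over the budget of 10.

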